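# Unlatch the tube clamp and hold it up

### The job

Two tube blocks stand on the bench, each with a hinged clamp bar whose free end is locked onto a ball stud by a spring latch. On the block that has tubes in it, pull the latch knob sideways to free the bar, swing the bar's free end about 10 cm up off its ball, and finish while still holding it up there, so that I can take the tubes out. Leave the tubes, the other block and the other things on the bench as they are.

Things in the scene. Friction and masses are not known exactly. Their poses are not given: they have to be found in the camera images.
- full: The tube block to work on: white base 270 x 110 x 20 mm, fixed to the bench, with an aluminium block holding four capped tubes in its middle. Origin: centre of the underside; x runs along the clamp bar from hinge (-x end) to ball stud (+x end), z up, +y is the way the latch is pulled.
- full_ball (a point): Centre of the 25 mm steel ball, on a flange of the same width on its stud: 110 mm to the block's +x side, 100 mm above the bench. The aluminium bar (20 mm wide, 220 mm from hinge to ball, about 0.4 kg) runs over the tubes and ends in a dark coupler head (42 x 44 mm) over the ball; on the head slides the steel latch with an upright black knob.
- full_knob (a point): Centre of the black latch knob: an upright tab 14 mm thick along the block's y, 26 mm along x, 40 mm high (point 20 mm below its top, 20 mm above the latch plate under it). With the bar down it is 220 mm from the hinge along x and 38 mm above the hinge, 146 mm above the bench. Latch and bar carry it: it moves and tilts with them.
- full_latch (a joint): Latch slide (m): 0 locked, grows as the knob is pulled along the block's +y, stop at 0.024. Its spring pushes back with 3 N at 0 and 12.6 N at the stop. Past about 0.016 the bar lifts freely off the ball; pulled less, the latch's fork still catches under the flange below the ball. It springs back when let go.
- full_bar: The clamp bar with its latch. Origin in the coupler head at its free end, 8 mm above the ball's centre (108 mm above the bench when down); x away from the hinge. The level hinge axis runs along the block's y, 220 mm behind this origin (110 mm to the -x side of the block's origin), 108 mm above the bench. Swings up by up to 1.4 rad (0.47 rad lifts the free end 10 cm); falls back if let go.
- empty: The other tube block, alike in every way but with no tubes in its holes. Not to be operated. Origin and axes as for the first.
- empty_bar: Clamp bar of the empty block, origin as for the other bar (108 mm above the bench when down); to stay down.
- empty_latch (a joint): Latch slide of the empty block (m), 0 locked; to stay locked.
- tube1: One of the four tubes standing in the block, 16 mm in diameter with a 21 mm black cap, 75 mm long, its top 102 mm above the bench; origin at the centre of its foot, z along the tube.
- tube2: One of the four tubes standing in the block, 16 mm in diameter with a 21 mm black cap, 75 mm long, its top 102 mm above the bench; origin at the centre of its foot, z along the tube.
- tube3: One of the four tubes standing in the block, 16 mm in diameter with a 21 mm black cap, 75 mm long, its top 102 mm above the bench; origin at the centre of its foot, z along the tube.
- tube4: One of the four tubes standing in the block, 16 mm in diameter with a 21 mm black cap, 75 mm long, its top 102 mm above the bench; origin at the centre of its foot, z along the tube.
- beaker: Bystander: open glass beaker, 68 mm wide, 90 mm high, standing loose. Origin at the centre of its foot.
- bottle: Bystander: amber bottle, 60 mm wide, about 120 mm high, standing loose. Origin at the centre of its foot.
- dishes: Bystander: stack of three culture dishes, 90 mm wide, 45 mm high, standing loose. Origin at the centre of its underside.

How it is judged:
By the outcome, as a careful person would: the job done as asked, in the order asked, and still so for the second after the job is handed in, while the arm keeps its last pose, push and grip.
It also fails if it takes over 32 s, if anything falls off the work surface, if the arm or the gripper's body presses on something with over 40 N, if the wrist force passes 120 N, or if a joint passes its speed limit or range.

### The arm

A 6-joint arm with a two-finger parallel gripper is mounted at the origin on the work surface. World frame = base frame: x ahead of the robot, y to its left, z up, the work surface at z = 0. Lengths are in m, angles in rad, forces in N, time in s.
With the tool pointing down it reaches from about 0.35 to 0.775 m from the base axis. Payload 5.5 kg.
Tool frame: the origin (TCP) lies between the finger pads; the fingertips stand 11 mm ahead of it and the grasp point (between the pads) lies 8 mm behind it (tips_ahead is the distance from the TCP to the fingertips, in m); z points along the fingers, y is the line along which they close (so a half turn about z gives the same grasp; the last joint's range is limited). The gripper opens to 85 mm and grips with 20 to 120 N. Pads are 22 mm wide; open, the fingers measure 114 mm over their backs; the gripper's body (76 mm by 85 mm) begins 54 mm behind the grasp point. The pads swing forward as they close: fully open they stand 13 mm farther back than shut.
Start: joints at [1.205, 0.313, 0.046, 1.304, 0, 1.431], TCP at [0.129, 0.56, 0.242] pointing down, gripper open.
Joint ranges: [-2.76, 2.76], [-0.86, 1.69], [-1.03, 1.26], [-2.2, 2.34], [-1.47, 1.5], [-3.14, 3.14]. Speed limits (rad/s): [2.57, 2.57, 3.14, 3.14, 3.14, 3.14].

### API

Orientations are given as a unit quaternion [w, x, y, z].
In Python, from workcell import * gives the robot as it stands. The module is installed in compiled form; this text tells all that it offers.
- The arm moves only by the tool jog_arm, never from a script. Its argument "moves" is a list of rows, each an object with "fingers": the closure, from 0 (fully open) to 1 (shut); "slide": the shift along the tool's x, y, z in mm, a list of three; "angular": the turn, a rotation vector about the tool's x, y, z in degrees, a list of three. A call has 1 to 10 rows; each row is the pose to reach, as a shift and turn from the pose commanded when the call began, along the tool's axes at that moment; what a row does not reach only later rows make up. A row lasts 1/12 s, in which the tool goes at most 41.7 mm and 7.16 degrees, less where a joint would pass 70% of its speed; a pose out of reach is approached as far as the arm can. A call with a gripper value outside its range is refused whole. The fingers move at their own pace and stop on an object; "squeeze" is the grip in N (left out, the last holds). Time passes only in rows, so rows that repeat a pose let the fingers close. It gives the time, the measured TCP pose, the force, the opening and the grip force at its end, in the units of the state.
- get_state(): the state, without advancing time (a new reading comes with each control period).
- read_camera(name): name is "scene" or "top" or "wrist"; returns a dict with "color" (420x560x3 uint8, red, green, blue), "fovy" (degrees; the focal length in pixels is half the picture's height over the tangent of half this angle, whatever the lens; pixels are square), "cx", "cy" (the principal point, pixels), "D" ([k1, k2, p1, p2, k3] as OpenCV has them; the pictures are not rectified), "world_from_camera" (4x4, takes a point from camera to world coordinates); the wrist camera has in their place "tool_from_camera" (4x4, takes a point from camera to tool coordinates, whose origin is the TCP and whose axes are the flange's). Camera axes: x right, y down, z forward; pixel columns grow to the right and rows downward; lengths in m; the calibration is good to about 2 mm. A picture is of the moment at which its call begins: read the wrist's pose just before it. There is no depth.
- hand_in(): hands the job in; it is judged then, once.
Trained networks look in a picture, given as the dict that the camera call returned (one of the last four; its "shot" number tells which), for a name from the list of things; names that differ only in an ending like _2 or _b are one class to them, and where a whole thing is asked for, a point or a joint stands for the part that bears it (a point fixed in the world has none). Each returns a list of dicts, best first, with "p" (0 to 1); they miss things now and then, are a little off and sometimes report something else, mostly with a low value. They report only what shows in the picture. A call takes as long as a camera call.
- look_for(target, picture): "point" ([column, row] in pixels, amid what is visible of it).
- tip_of(target, picture): "point" ([column, row] in pixels: a listed point, or the origin of a listed thing).
The state is a dict: "clock": time; "joint_pos": joint angles; "qvel": joint speeds; "tau": joint torques, N m; "tcp_pos": TCP position; "orientation": TCP orientation; "wrist_force": force on the tool from outside, world axes, zero at the start; "ft_torque": the same for the moment, N m; "finger_gap": finger opening in m; "grip_force": force on a finger pad.
Only numpy, scipy, OpenCV 4.12 (cv2) and the standard library are available. Lean on these libraries where they do the work, as an engineer would, in place of code of your own. Each camera call takes 0.05 s, during which the arm holds its last target. There are 200 camera calls.

## Working session

There is one attempt and no reset: what is moved stays moved. The work goes in short steps, Python scripts to look and compute and a tool call to move; the robot and the scene stay as the last step left them, time stands still between calls to the robot, and variables do not carry over. Pictures are saved under pics/ and viewed, at most 10 in all, crops included, and the job is handed in when it is done.

Besides the shell and the picture viewer there is one more tool, called after "Emit:" as a command line: name --argument value ..., lists and objects as JSON in quotes. jog_arm: Moves the arm, as the interface text tells. Its arguments: {"type":"object","properties":{"moves":{"type":"array","items":{"type":"object","properties":{"fingers":{"type":"number"},"slide":{"type":"array","items":{"type":"number"}},"angular":{"type":"array","items":{"type":"number"}}}}},"squeeze":{"type":"number"}},"required":["moves"]}

```bash
mkdir -p pics
cat > h.py <<'E'
from workcell import *
import numpy as np, cv2
from scipy.spatial.transform import Rotation as R
def K(p):
    h=p["color"].shape[0]; f=h/2/np.tan(np.radians(p["fovy"])/2)
    return np.array([[f,0,p["cx"]],[0,f,p["cy"]],[0,0,1.]])
def T(p,s=None):
    if "world_from_camera" in p: return np.array(p["world_from_camera"])
    M=np.eye(4); q=s["orientation"]; M[:3,:3]=R.from_quat(np.r_[q[1:],q[0]]).as_matrix(); M[:3,3]=s["tcp_pos"]
    return M@np.array(p["tool_from_camera"])
def ray(p,px,s=None):
    u=cv2.undistortPoints(np.array([[px]],float),K(p),np.array(p["D"],float))[0,0]
    M=T(p,s); return M[:3,3], M[:3,:3]@np.r_[u,1]
def atz(p,px,z,s=None):
    o,d=ray(p,px,s); return o+d*(z-o[2])/d[2]
def tri(rs):
    A=0;b=0
    for o,d in rs:
        d=d/np.linalg.norm(d);P=np.eye(3)-np.outer(d,d);A=A+P;b=b+P@o
    return np.linalg.solve(A,b)
def proj(p,X,s=None):
    M=np.linalg.inv(T(p,s)); r=M[:3,:3];t=M[:3,3]
    return cv2.projectPoints(np.atleast_2d(np.array(X,float)),cv2.Rodrigues(r)[0],t,K(p),np.array(p["D"],float))[0][:,0]
def save(p,n): cv2.imwrite("pics/"+n,p["color"][:,:,::-1])
E
python3 - <<'E'
from h import *
ps={}
for n in ["scene","top"]:
    p=read_camera(n); ps[n]=p; save(p,n+"1.png")
Z=dict(full=0,full_ball=.1,full_knob=.146,full_bar=.108,empty=0,empty_bar=.108,tube1=.027,beaker=0,bottle=0,dishes=0)
for n,p in ps.items():
    print(n,np.round(T(p)[:3,3],3))
    for t,z in Z.items():
        for d in tip_of(t,p)[:4]:
            print(t,round(d["p"],2),np.round(d["point"]),np.round(atz(p,d["point"],z),3))
E
```

```text
scene [ 1.092 -0.832  0.836]
full 0.65 [195. 236.] [ 0.42  -0.168  0.   ]
full_ball 0.72 [220. 221.] [ 0.518 -0.158  0.1  ]
full_knob 0.74 [220. 210.] [ 0.525 -0.167  0.146]
full_bar 0.84 [224. 218.] [ 0.525 -0.151  0.108]
empty 0.63 [262. 184.] [0.437 0.181 0.   ]
empty_bar 0.93 [288. 168.] [0.547 0.173 0.108]
empty_bar 0.34 [332. 246.] [ 0.833 -0.092  0.108]
tube1 0.49 [175. 235.] [ 0.388 -0.215  0.027]
tube1 0.38 [195. 235.] [ 0.439 -0.184  0.027]
bottle 0.83 [322. 152.] [0.523 0.505 0.   ]
bottle 0.64 [195. 235.] [ 0.416 -0.163  0.   ]
dishes 0.85 [130. 300.] [ 0.437 -0.444 -0.   ]
top [0.499 0.002 1.256]
full 0.75 [325. 268.] [ 0.406 -0.174  0.   ]
full_ball 0.88 [325. 230.] [ 0.528 -0.158  0.1  ]
full_ball 0.7 [411. 260.] [ 0.44  -0.422  0.1  ]
full_knob 0.58 [316. 256.] [ 0.45  -0.126  0.146]
full_knob 0.57 [324. 232.] [ 0.519 -0.148  0.146]
full_bar 0.91 [329. 228.] [ 0.531 -0.168  0.108]
empty 0.65 [212. 256.] [0.441 0.193 0.   ]
empty_bar 0.8 [214. 221.] [0.548 0.174 0.108]
tube1 0.6 [333. 275.] [ 0.387 -0.195  0.027]
tube1 0.49 [318. 274.] [ 0.39  -0.149  0.027]
tube1 0.38 [332. 257.] [ 0.444 -0.193  0.027]
beaker 0.56 [268. 148.] [0.797 0.019 0.   ]
bottle 0.77 [114. 229.] [0.521 0.521 0.   ]
dishes 0.95 [411. 257.] [ 0.444 -0.457  0.   ]
```

View pics/top1.png

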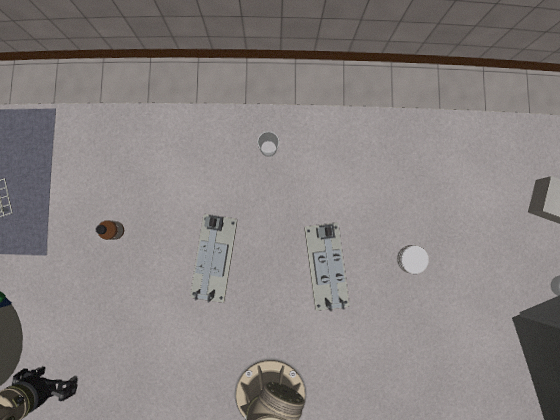

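View pics/scene1.png

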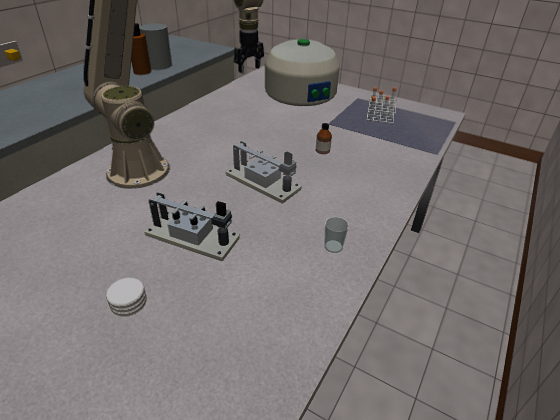

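The full block is the right-hand one: its head is near (327,231) and its hinge near (336,303) in the top view, with black caps between them. The left block at about (212,256) is empty. The knob pull (+y) goes to image left. The bystanders are well clear.

Run:
```python
from h import *
s=get_state(); q=s["orientation"]; Rt=R.from_quat(np.r_[q[1:],q[0]]).as_matrix()
print(s["tcp_pos"],s["clock"]);print(Rt.round(3))
w=read_camera("wrist");print(np.array(w["tool_from_camera"]).round(3),w["fovy"])
p=read_camera("top")
h=atz(p,[336,303],.11);b=atz(p,[328,231],.12);yaw=np.arctan2((b-h)[1],(b-h)[0]);print(h,b,np.degrees(yaw),np.linalg.norm(b-h))
Rd=R.from_euler('z',yaw).as_matrix()@np.diag([1.,-1,-1]) 
for f in (np.eye(3),np.diag([-1.,-1,1])):
    print("turn deg tool",np.degrees(R.from_matrix(Rt.T@Rd@f).as_rotvec()).round(1))
print("to above", (Rt.T@(np.array([.5,-.165,.33])-s["tcp_pos"])*1000).round())
```

```text
[0.12877831 0.56042759 0.24232243] 1.1
[[-0.975  0.224  0.   ]
 [ 0.224  0.975  0.   ]
 [-0.     0.    -1.   ]]
[[ 0.    -0.947 -0.32   0.082]
 [ 1.     0.    -0.    -0.001]
 [ 0.    -0.32   0.947 -0.131]
 [ 0.     0.     0.     1.   ]] 64.6441319791181
[ 0.3115198  -0.19149266  0.11      ] [ 0.52370755 -0.16438603  0.12      ] 7.280008020795308 0.21414577491314507
turn deg tool [  0.   -0.  159.8]
turn deg tool [  0.    0.  -20.2]
to above [-524. -624.  -88.]
```

Emit:
jog_arm --moves '[{"slide": [-20, -24, -80], "angular": [0, 0, -7]}, {"slide": [-40, -46, -88], "angular": [0, 0, -14]}, {"slide": [-543, -620, -88], "angular": [0, 0, -20.2]}, {"slide": [-543, -620, -88], "angular": [0, 0, -20.2]}, {"slide": [-543, -620, -88], "angular": [0, 0, -20.2]}, {"slide": [-543, -620, -88], "angular": [0, 0, -20.2]}, {"slide": [-543, -620, -88], "angular": [0, 0, -20.2]}, {"slide": [-543, -620, -88], "angular": [0, 0, -20.2]}, {"slide": [-543, -620, -88], "angular": [0, 0, -20.2]}, {"slide": [-543, -620, -88], "angular": [0, 0, -20.2]}]'

```text
schema error: expected keys fingers, slide, angular
```

```bash
cat > go.py <<'E'
import sys
from h import *
t=np.array(eval(sys.argv[1])); yaw=np.radians(float(sys.argv[2]))
s=get_state(); q=s["orientation"]; Rt=R.from_quat(np.r_[q[1:],q[0]]).as_matrix()
Rd=R.from_euler('z',yaw).as_matrix()@np.diag([-1.,1,-1])
print(s["clock"],s["tcp_pos"].round(4) if hasattr(s["tcp_pos"],'round') else s["tcp_pos"], "slide",(Rt.T@(t-s["tcp_pos"])*1000).round(1),"ang",np.degrees(R.from_matrix(Rt.T@Rd).as_rotvec()).round(1))
E
python3 go.py "[.52,-.165,.28]" 7.3
```

```text
1.2 [0.1288 0.5605 0.2424] slide [-543.7 -619.5  -37.8] ang [  0.    0.  -20.2]
```

Emit:
jog_arm --moves '[{"fingers": 0, "slide": [-20, -24, -80], "angular": [0, 0, -7]}, {"fingers": 0, "slide": [-40, -46, -88], "angular": [0, 0, -14]}, {"fingers": 0, "slide": [-543, -620, -88], "angular": [0, 0, -20.2]}, {"fingers": 0, "slide": [-543, -620, -88], "angular": [0, 0, -20.2]}, {"fingers": 0, "slide": [-543, -620, -88], "angular": [0, 0, -20.2]}, {"fingers": 0, "slide": [-543, -620, -88], "angular": [0, 0, -20.2]}, {"fingers": 0, "slide": [-543, -620, -88], "angular": [0, 0, -20.2]}, {"fingers": 0, "slide": [-543, -620, -88], "angular": [0, 0, -20.2]}, {"fingers": 0, "slide": [-543, -620, -88], "angular": [0, 0, -20.2]}, {"fingers": 0, "slide": [-543, -620, -88], "angular": [0, 0, -20.2]}]'

```text
clock: 2.03
tcp_pos: [0.3074, 0.2268, 0.32]
orientation: [0.001, -0.064, 0.998, 0.0]
wrist_force: [0.8, 0.6, -0.3]
finger_gap: 0.0854
grip_force: 0.0
```

```bash
python3 go.py "[.52,-.165,.28]" 7.3
```

```text
2.0333 [0.3074 0.2268 0.32  ] slide [-161.  -415.6   40. ] ang [0.  0.1 0. ]
```

Emit:
jog_arm --moves '[{"fingers": 0, "slide": [-161, -415, 0], "angular": [0, 0, 0]}, {"fingers": 0, "slide": [-161, -415, 0], "angular": [0, 0, 0]}, {"fingers": 0, "slide": [-161, -415, 0], "angular": [0, 0, 0]}, {"fingers": 0, "slide": [-161, -415, 0], "angular": [0, 0, 0]}, {"fingers": 0, "slide": [-161, -415, 0], "angular": [0, 0, 0]}, {"fingers": 0, "slide": [-161, -415, 0], "angular": [0, 0, 0]}, {"fingers": 0, "slide": [-161, -415, 0], "angular": [0, 0, 0]}, {"fingers": 0, "slide": [-161, -415, 20], "angular": [0, 0, 0]}, {"fingers": 0, "slide": [-161, -415, 40], "angular": [0, 0, 0]}, {"fingers": 0, "slide": [-161, -415, 40], "angular": [0, 0, 0]}]'

```text
clock: 2.87
tcp_pos: [0.5047, -0.1366, 0.2898]
orientation: [0.001, -0.063, 0.998, -0.0]
wrist_force: [1.6, 1.3, 0.5]
finger_gap: 0.0853
grip_force: 0.0
```

Emit:
jog_arm --moves '[{"fingers": 0, "slide": [0, 0, 0], "angular": [0, 0, 0]}, {"fingers": 0, "slide": [0, 0, 0], "angular": [0, 0, 0]}]'

```text
clock: 3.03
tcp_pos: [0.5038, -0.1359, 0.2878]
orientation: [-0.001, -0.062, 0.998, 0.001]
wrist_force: [0.3, -0.3, -0.1]
finger_gap: 0.0854
grip_force: 0.0
```

Run:
```python
from h import *
s=get_state(); p=read_camera("wrist"); save(p,"w1.png")
print(s["clock"],s["tcp_pos"],s["orientation"])
for t,z in dict(full_knob=.146,full_bar=.108,full_ball=.1,full=0).items():
    for d in tip_of(t,p)[:3]: print(t,round(d["p"],2),np.round(d["point"]),np.round(atz(p,d["point"],z,s),4))
```

```text
3.0333 [ 0.50375521 -0.13590693  0.287794  ] [-1.42252262e-03 -6.16617189e-02  9.98095757e-01  8.17949721e-04]
full_knob 0.85 [251. 219.] [ 0.5208 -0.1604  0.146 ]
full_knob 0.22 [255.  90.] [ 0.4141 -0.1678  0.146 ]
full_bar 0.66 [256. 207.] [ 0.5216 -0.1589  0.108 ]
full_ball 0.9 [253. 204.] [ 0.5208 -0.1626  0.1   ]
full 0.62 [256.  91.] [ 0.4115 -0.1781  0.    ]
full 0.6 [256. 204.] [ 0.5518 -0.1632  0.    ]
```

View pics/w1.png

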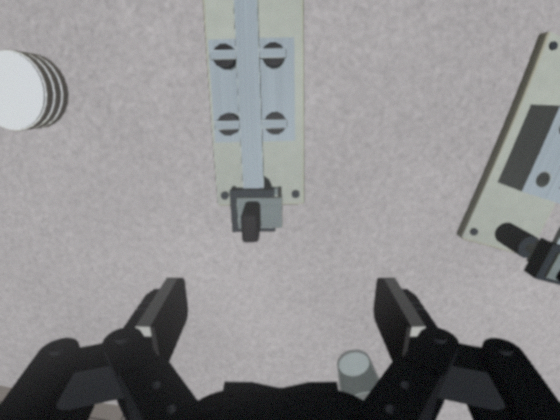

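The wrist view shows the bar centreline running from (247,0) to (255,187), the head at about (256,209) and the knob at (251,221), with its top near (251,206)-(251,240). The networks agree with this. Next I work out the yaw from the bar and base edges.

```bash
python3 - <<'E'
from h import *
s=get_state(); p=read_camera("wrist")
def dirn(a,b,z):
    A,B=atz(p,a,z,s),atz(p,b,z,s); print(A.round(4),B.round(4),np.degrees(np.arctan2((B-A)[1],(B-A)[0])).round(2))
dirn([247,5],[256,185],.113)
dirn([205,5],[218,203],.02); dirn([303,5],[304,203],.02)
dirn([224,195],[295,194],.02)
A=atz(p,[218,204],.02,s);B=atz(p,[304,204],.02,s);print("end mid",(A+B)/2,np.linalg.norm(A-B))
h=tri([ray(p,tip_of("full_knob",p)[0]["point"],s),ray(q:=read_camera("scene"),tip_of("full_knob",q)[0]["point"])]);print(h)
E
python3 go.py "[.52,-.161,.22]" 7.3
```

```text
[ 0.3472 -0.1826  0.113 ] [ 0.4996 -0.1584  0.113 ] 9.03
[ 0.3299 -0.2394  0.02  ] [ 0.5525 -0.2078  0.02  ] 8.07
[ 0.3171 -0.1339  0.02  ] [ 0.5386 -0.0998  0.02  ] 8.74
[ 0.5411 -0.201   0.02  ] [ 0.5284 -0.1128  0.02  ] 98.18
end mid [ 0.54688914 -0.15368289  0.02      ] 0.10898234289429323
[ 0.52452833 -0.15698905  0.14832477]
3.4833 [ 0.5037 -0.1334  0.2903] slide [-12.6 -29.4  70.3] ang [-0.   0.1  0. ]
```

Emit:
jog_arm --moves '[{"fingers": 0, "slide": [-13, -28, 30], "angular": [0, 0, -1.2]}, {"fingers": 0, "slide": [-13, -28, 70], "angular": [0, 0, -1.2]}, {"fingers": 0, "slide": [-13, -28, 70], "angular": [0, 0, -1.2]}, {"fingers": 0, "slide": [-13, -28, 70], "angular": [0, 0, -1.2]}]'

```text
clock: 3.82
tcp_pos: [0.5181, -0.1591, 0.2176]
orientation: [-0.003, -0.074, 0.997, 0.002]
wrist_force: [-0.5, 0.1, 0.3]
finger_gap: 0.0856
grip_force: 0.0
```

```bash
python3 - <<'E'
from h import *
s=get_state(); p=read_camera("wrist"); save(p,"w2.png")
print(s["clock"],s["tcp_pos"],s["orientation"])
for t,z in dict(full_knob=.146,full_ball=.1).items():
    for d in tip_of(t,p)[:2]: print(t,round(d["p"],2),np.round(d["point"]),np.round(atz(p,d["point"],z,s),4))
E
python3 go.py "[.521,-.159,.145]" 8.5
```

```text
3.8167 [ 0.51806854 -0.15911232  0.21764924] [-0.00272427 -0.07381937  0.99726651  0.00166786]
full_knob 0.82 [283. 240.] [ 0.5214 -0.1576  0.146 ]
full_ball 0.94 [275. 218.] [ 0.5232 -0.1638  0.1   ]
full_ball 0.19 [278. 222.] [ 0.5256 -0.1606  0.1   ]
3.9667 [ 0.5217 -0.1606  0.2226] slide [ 0.8  1.9 77.5] ang [-0.1  0.2 -0. ]
```

View pics/w2.png

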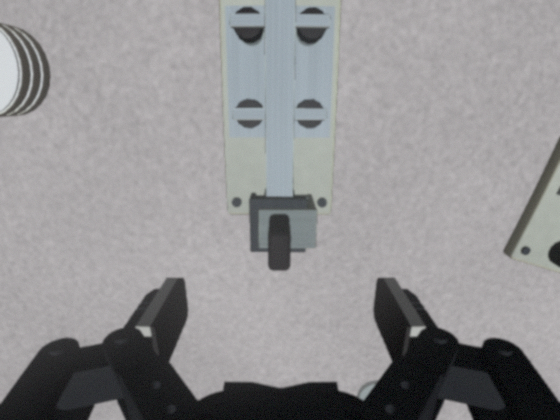

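The knob at (280,242) sits midway between the fingers (185 and 377) and the bar is vertical in the picture, so the gripper is aligned. Descending and gripping.

Emit:
jog_arm --moves '[{"fingers": 0, "slide": [-1, 0, 35], "angular": [0, 0, 0]}, {"fingers": 0, "slide": [-1, 0, 60], "angular": [0, 0, 0]}, {"fingers": 0, "slide": [-1, 0, 74], "angular": [0, 0, 0]}, {"fingers": 0.4, "slide": [-1, 0, 74], "angular": [0, 0, 0]}, {"fingers": 1, "slide": [-1, 0, 74], "angular": [0, 0, 0]}, {"fingers": 1, "slide": [-1, 0, 74], "angular": [0, 0, 0]}, {"fingers": 1, "slide": [-1, 0, 74], "angular": [0, 0, 0]}, {"fingers": 1, "slide": [-1, 0, 74], "angular": [0, 0, 0]}, {"fingers": 1, "slide": [-1, 0, 74], "angular": [0, 0, 0]}, {"fingers": 1, "slide": [-1, 0, 74], "angular": [0, 0, 0]}]' --squeeze 60

```text
clock: 4.8
tcp_pos: [0.5219, -0.1595, 0.1472]
orientation: [0.001, -0.074, 0.997, 0.001]
wrist_force: [-0.4, 3.2, 7.7]
finger_gap: 0.0133
grip_force: 59.0
```

Emit:
jog_arm --moves '[{"fingers": 1, "slide": [0, 0, 0], "angular": [0, 0, 0]}, {"fingers": 1, "slide": [0, 0, 0], "angular": [0, 0, 0]}, {"fingers": 1, "slide": [0, 0, 0], "angular": [0, 0, 0]}]'

```text
clock: 5.05
tcp_pos: [0.5219, -0.1594, 0.1472]
orientation: [0.001, -0.074, 0.997, 0.0]
wrist_force: [-0.8, 4.6, 6.1]
finger_gap: 0.0136
grip_force: 58.9
```

Emit:
jog_arm --moves '[{"fingers": 1, "slide": [0, 5, -1], "angular": [0, 0, 0]}, {"fingers": 1, "slide": [0, 10, -1], "angular": [0, 0, 0]}, {"fingers": 1, "slide": [0, 15, -1], "angular": [0, 0, 0]}, {"fingers": 1, "slide": [0, 18, -1], "angular": [0, 0, 0]}, {"fingers": 1, "slide": [0, 20, -1], "angular": [0, 0, 0]}, {"fingers": 1, "slide": [0, 20, -1], "angular": [0, 0, 0]}, {"fingers": 1, "slide": [0, 20, -1], "angular": [0, 0, 0]}]'

```text
clock: 5.63
tcp_pos: [0.5195, -0.1429, 0.1473]
orientation: [0.001, -0.073, 0.997, -0.003]
wrist_force: [2.9, -8.8, -1.1]
finger_gap: 0.0129
grip_force: 58.6
```

Run:
```python
from h import *
s=get_state(); p=read_camera("wrist"); save(p,"w3.png")
print(s["clock"],s["tcp_pos"],s["wrist_force"],s["finger_gap"],s["grip_force"])
```

```text
5.6333 [ 0.51951705 -0.14289819  0.14729455] [ 2.8599669  -8.80036279 -1.10257584] 0.012880122214793129 58.59302759170532
```

View pics/w3.png

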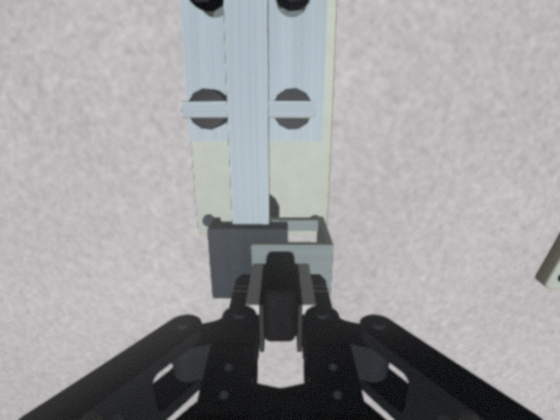

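The knob is held squarely and the latch plate has moved sideways off the head. A spring load of about 9.2 N means roughly 15.5 mm, so I need about 5 mm more.

Emit:
jog_arm --moves '[{"fingers": 1, "slide": [0, 3, 0], "angular": [0, 0, 0]}, {"fingers": 1, "slide": [0, 5.5, 0], "angular": [0, 0, 0]}, {"fingers": 1, "slide": [0, 5.5, 0], "angular": [0, 0, 0]}, {"fingers": 1, "slide": [0, 5.5, 0], "angular": [0, 0, 0]}]' --squeeze 80

```text
clock: 6.02
tcp_pos: [0.5188, -0.1381, 0.1474]
orientation: [0.001, -0.073, 0.997, -0.004]
wrist_force: [2.0, -10.8, -2.6]
finger_gap: 0.0131
grip_force: 81.6
```

Emit:
jog_arm --moves '[{"fingers": 1, "slide": [0.7, 0, -3.8], "angular": [0, -1, 0]}, {"fingers": 1, "slide": [1.5, 0, -7.6], "angular": [0, -2, 0]}, {"fingers": 1, "slide": [1.5, 0, -7.6], "angular": [0, -2, 0]}]'

```text
clock: 6.27
tcp_pos: [0.5173, -0.1385, 0.1556]
orientation: [0.019, -0.073, 0.997, -0.002]
wrist_force: [2.4, -12.3, -3.3]
finger_gap: 0.0127
grip_force: 81.4
```

Emit:
jog_arm --moves '[{"fingers": 1, "slide": [1.5, 0, -7.6], "angular": [0, -2, 0]}, {"fingers": 1, "slide": [3.3, 0, -15.2], "angular": [0, -4, 0]}, {"fingers": 1, "slide": [5.3, 0, -22.8], "angular": [0, -6, 0]}, {"fingers": 1, "slide": [7.6, 0, -30.2], "angular": [0, -8, 0]}, {"fingers": 1, "slide": [10.1, 0, -37.6], "angular": [0, -10, 0]}, {"fingers": 1, "slide": [12.9, 0, -44.9], "angular": [0, -12, 0]}, {"fingers": 1, "slide": [16, 0, -52.1], "angular": [0, -14, 0]}, {"fingers": 1, "slide": [16, 0, -52.1], "angular": [0, -14, 0]}]'

```text
clock: 6.93
tcp_pos: [0.499, -0.1412, 0.208]
orientation: [0.141, -0.072, 0.987, 0.006]
wrist_force: [3.3, -11.0, -4.2]
finger_gap: 0.0123
grip_force: 81.3
```

Emit:
jog_arm --moves '[{"fingers": 1, "slide": [1.5, 0, -7.6], "angular": [0, -2, 0]}, {"fingers": 1, "slide": [3.3, 0, -15.2], "angular": [0, -4, 0]}, {"fingers": 1, "slide": [5.3, 0, -22.8], "angular": [0, -6, 0]}, {"fingers": 1, "slide": [7.6, 0, -30.2], "angular": [0, -8, 0]}, {"fingers": 1, "slide": [10.1, 0, -37.6], "angular": [0, -10, 0]}, {"fingers": 1, "slide": [12.5, 0, -43.8], "angular": [0, -11.7, 0]}, {"fingers": 1, "slide": [12.5, 0, -43.8], "angular": [0, -11.7, 0]}, {"fingers": 1, "slide": [12.5, 0, -43.8], "angular": [0, -11.7, 0]}, {"fingers": 1, "slide": [12.5, 0, -43.8], "angular": [0, -11.7, 0]}]'

```text
clock: 7.68
tcp_pos: [0.4753, -0.1447, 0.2458]
orientation: [0.24, -0.071, 0.968, 0.014]
wrist_force: [2.4, -10.6, -3.9]
finger_gap: 0.0128
grip_force: 81.4
```

Run:
```python
from h import *
s=get_state(); p=read_camera("wrist"); save(p,"w4.png")
q=read_camera("scene"); c=q["color"][100:330,80:380]; cv2.imwrite("pics/s4.png",cv2.resize(c[:,:,::-1],None,fx=2.4,fy=2.4))
print(s["clock"],s["tcp_pos"],s["wrist_force"],s["finger_gap"],s["grip_force"])
for t in ("full_bar","full_knob","empty_bar"):
    for v,x in(("w",p),("s",q)):
        d=tip_of(t,x)[:1]; print(t,v,[(round(e["p"],2),np.round(e["point"])) for e in d])
a=np.radians(8.5);u=np.array([np.cos(a),np.sin(a),0]);n=np.array([-u[1],u[0],0])
H=np.array([.5222,-.1575,.108])-.22*u
for th in (.4,.48): print(th,"pred bar",proj(p,H+.22*(np.cos(th)*u+np.sin(th)*np.array([0,0,1])),s).round(),proj(q,H+.22*(np.cos(th)*u+np.sin(th)*np.array([0,0,1]))).round())
```

```text
7.6833 [ 0.47529768 -0.14472134  0.24576351] [  2.37841526 -10.58666574  -3.85983336] 0.012831903885586525 81.35443568229675
full_bar w [(0.59, array([243., 257.]))]
full_bar s [(0.59, array([222., 222.]))]
full_knob w [(0.93, array([280., 288.]))]
full_knob s [(0.6, array([211., 171.]))]
empty_bar w []
empty_bar s [(0.67, array([290., 168.]))]
0.4 pred bar [[252. 242.]] [[214. 193.]]
0.48 pred bar [[249. 255.]] [[211. 187.]]
```

View pics/w4.png

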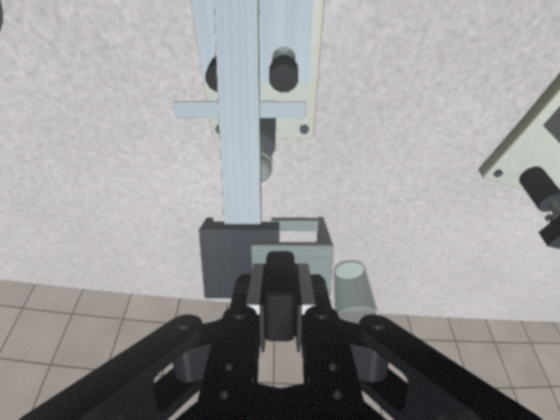

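View pics/s4.png

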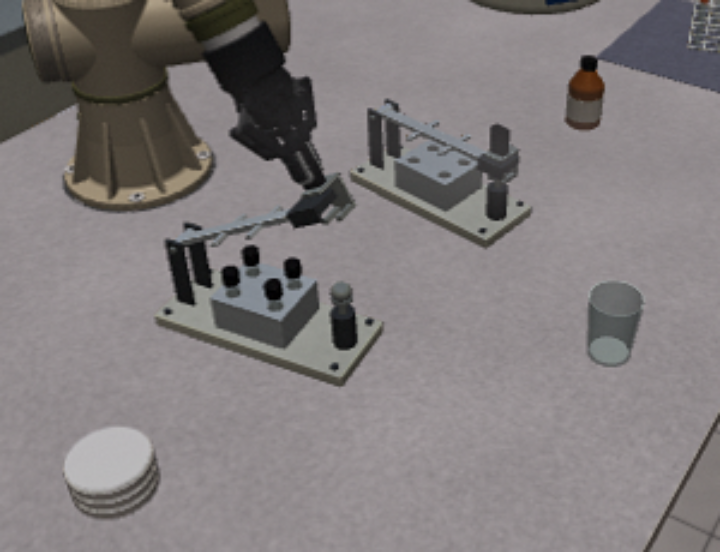

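The bar is held up about 10 cm by the knob and the ball stud is bare at (343,292) in the scene crop. All four tubes are still standing, and the other block and the bystanders have not moved.

```bash
python3 -c "
from workcell import *
print(hand_in())"
```

```text
the job is handed in; nothing more can be done
None
```

The full block's latch is pulled and its bar is held with the free end about 10 cm up off its ball; the tubes, the other block and the bystanders look undisturbed in the final pictures, and the job is handed in.

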